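Draw the bottom sample plate from the stack magazine

ROBOT

A 6-joint arm with a two-finger parallel gripper is mounted at the origin on a cart in front of the work surface, level with it; the furniture and walls round the work are solid. World frame = base frame: x ahead of the robot, y to its left, z up, the work surface at z = 0. Lengths are in m, angles in rad, forces in N, time in s.
With the tool pointing down it reaches from about 0.325 to 0.775 m from the base axis. Payload 9.3 kg.
Tool frame: the origin (TCP) lies midway between the tips of the shut fingers; the grasp point (between the pads) lies 19 mm behind it (env.grip_depth is the distance from the TCP to the grasp point, in m); z points along the fingers, y is the line along which they close (so a half turn about z gives the same grasp; the last joint's range is limited). The gripper opens to 85 mm and grips with 20 to 120 N. Pads are 22 mm wide; open, the fingers measure 114 mm over their backs; the gripper's body (76 mm by 85 mm) begins 54 mm behind the grasp point. The pads swing forward as they close: fully open they stand 13 mm farther back than shut.
Start: joints at [0.957, 0.259, 0.021, 1.334, 0, 1.418], TCP at [0.245, 0.493, 0.231] pointing down, gripper open.
Joint ranges: [-3.04, 3.04], [-0.91, 1.82], [-1.04, 1.36], [-1.92, 1.95], [-1.52, 1.45], [-3.14, 3.14]. Speed limits (rad/s): [2.22, 2.22, 2.79, 3.14, 3.14, 3.14].

INTERFACE

Orientations are given as a 3x3 rotation matrix whose columns are the frame's x, y, z axes.
In Python, from workcell import env, capture, get_calibration gives the robot as it stands.
- The arm moves only by the tool send_rows, never from a script. Its argument "commands" is a list of rows, each an object of numbers: "tx", "ty", "tz": the shift along the tool's x, y, z as a fraction of full scale; "yaw": the turn about the tool's z as a fraction of full scale. In form: [{"tx": .., "ty": .., "tz": .., "yaw": ..}, ...]. A call has 1 to 20 rows; each row is the pose to reach, as a shift and turn from the pose commanded when the call began, along the tool's axes at that moment, turning the shorter way round; what a row does not reach only later rows make up. Full scale, the value 1, is 120 mm for a shift and 360 degrees for a turn. A row lasts 1/10 s, in which the tool goes at most 50 mm and 8.59 degrees, less where a joint would pass 70% of its speed; a pose out of reach is approached as far as the arm can. A call with a number of a shift or a turn outside -1 to 1 is refused whole. A call with a gripper value outside its range is refused whole. "grip" is the closure, from -1 (fully open) to 1 (shut), set as the call begins (left out, the last holds). The fingers move at their own pace and stop on an object; "force" is the grip in N (left out, the last holds). Time passes only in rows, so rows that repeat a pose let the fingers close. It gives the time, the measured TCP pose, the force, the opening and the grip force at its end, in the units of the state.
- env.get_state(): the state, without advancing time (a new reading comes with each control period).
- capture(name): name is "scene" or "top"; returns the picture (400x640x3 uint8, red, green, blue); there is no depth.
- get_calibration(name): a dict with "intrinsics" (3x3 intrinsics, pixels), "pose" (4x4, takes a point from camera to world coordinates). Camera axes: x right, y up, looking along -z (the intrinsics and any distortion apply to the point x, -y, -z); pixel columns grow to the right and rows downward; lengths in m; the calibration is good to about 2 mm. A picture is of the moment at which its call begins. get_calibration takes no time and is no camera call.
- env.hand_in(): hands the job in; it is judged then, once.
The state is a dict: "t": time; "qpos": joint angles; "qvel": joint speeds; "effort": joint torques, N m; "position": TCP position; "tcp_rot": TCP orientation; "ft_force": force on the tool from outside, world axes, zero at the start; "ft_torque": the same for the moment, N m; "finger_gap": finger opening in m; "gripper_force": force on a finger pad.
Only numpy, scipy, OpenCV 4.12 (cv2) and the standard library are available. Lean on these libraries where they do the work, as an engineer would, in place of code of your own. Each camera call takes 0.05 s, during which the arm holds its last target. There are 200 camera calls.

TASK

Pull the yellow bottom plate out of the slot at the foot of the stack magazine, so that the plates above drop down and stay in the magazine. Then lay it flat on the blue inspection stand, lengthwise between the two side rails and pushed in close to the back stop, let go, and leave the cone, teapot and hood where they stand.

Things in the scene. Friction and masses are not known exactly. Their poses are not given: they have to be found in the camera images.
- magazine: grey upright stack magazine fixed to the desk, base 132 x 96 mm. Origin: centre of its underside; -x points out of its exit slot, about towards the robot; front face at x = -62 mm, rising to z = 140 mm, where a filling lip leans out to x = -73 mm (top 155 mm). An upright gripper has no room there: lean it 25 to 45 degrees, body away from the magazine
- magazine_slot (a point): middle of the lower edge of the exit slot, in the magazine's front face at (-62, 0, 35) mm of its frame, axes as the magazine. The slot, under an orange bar, is 48 mm wide and 12 mm high; free air before and below it. Robot's right (y below 0.03): a 3-D printer 0.4 m high, x 0.32 to 0.86; swing the arm past in front of it or above it
- plate1: yellow sample plate 110 x 44 x 8 mm (x, y, z), 30 to 55 g, origin at the centre of its underside, x along its length with a painted dark dot near the -x end. Lowest in the stack, along the magazine's x; its -x end pokes 28 to 38 mm out of the slot. Pull straight along the magazine's -x: clear of the slot within 90 mm, under 2 N
- plate2: blue sample plate 110 x 44 x 8 mm (x, y, z), 30 to 55 g, origin at the centre of its underside, x along its length with a painted dark dot near the -x end; second from below; drops 8 mm to the feed floor when the yellow one is out
- plate3: green sample plate 110 x 44 x 8 mm (x, y, z), 30 to 55 g, origin at the centre of its underside, x along its length with a painted dark dot near the -x end; third from below
- plate4: red sample plate 110 x 44 x 8 mm (x, y, z), 30 to 55 g, origin at the centre of its underside, x along its length with a painted dark dot near the -x end; at the top
- stand: blue inspection stand fixed to the desk, base 100 x 84 mm. Origin: centre of its underside; open front to -x, about towards the robot. Two black side rails along x, inner faces at y = -27 and 27 mm, tops at z = 41 mm, from x = -29 to 35 mm; black back stop with its face at x = 35 mm, top at z = 43 mm
- stand_deck (a point): centre of the deck's flat top at the foot of the back stop, at (35, 0, 35) mm of the stand's frame, axes as the stand. The deck runs from there 78 mm to -x, 66 mm wide, its first 14 mm at the front only 32 mm wide. A plate against the stop has its centre 55 mm before this point; its front end hangs 32 mm over, with free air for fingers
- cone: white printed cone, 66 mm wide and 78 mm high, loose; origin at the centre of its underside; bystander
- teapot: white printed teapot, 51 x 77 x 32 mm, loose; origin at the centre of its underside; bystander
- hood: white printed arched hood, 36 x 54 x 27 mm, loose; origin at the centre of its underside; bystander
Not all that is in view belongs to the job. There is more than one size of the plate4; the job needs the largest.

How it is judged:
By the outcome, as a careful person would: the job done as asked, in the order asked, and still so for the second after the job is handed in, with the robot touching nothing.
It also fails if it takes over 54 s, if anything falls off the work surface, if the arm or the gripper's body presses on something with over 40 N, if the wrist force passes 120 N, or if a joint passes its speed limit or range.

## Working session

There is one attempt and no reset: what is moved stays moved. The work goes in short steps, Python scripts to look and compute and a tool call to move; the robot and the scene stay as the last step left them, time stands still between calls to the robot, and variables do not carry over. Pictures are saved under pics/ and viewed, at most 10 in all, crops included, and the job is handed in when it is done.

Besides the shell and the picture viewer there is one more tool, called as name([rows], argument=value, ...), one row to a line, values as JSON. send_rows: Moves the arm, as the interface text tells. Shift numbers are shares of 120 mm and turn numbers shares of 360 degrees, none past 1 either way. Its arguments: {"type":"object","properties":{"commands":{"type":"array","items":{"type":"object","properties":{"tx":{"type":"number"},"ty":{"type":"number"},"tz":{"type":"number"},"yaw":{"type":"number"}}}},"grip":{"type":"number"},"force":{"type":"number"}},"required":["commands"]}

```bash
mkdir -p pics; ls
python3 - <<'E'
from workcell import env,capture,get_calibration
import cv2,numpy as np
np.set_printoptions(precision=4,suppress=True)
for n in("scene","top"):
    c=get_calibration(n);print(n,c)
    cv2.imwrite(f"pics/{n}0.png",capture(n)[:,:,::-1])
s=env.get_state();print(s["position"],s["tcp_rot"],s["t"],env.grip_depth)
E
```

```text
pics
scene {'intrinsics': array([[403.8787,   0.    , 324.0512],
       [  0.    , 403.8787, 202.4097],
       [  0.    ,   0.    ,   1.    ]]), 'pose': array([[ 0.805 ,  0.4569, -0.3784,  0.2651],
       [-0.5931,  0.6038, -0.5326, -0.09  ],
       [-0.0149,  0.6532,  0.7571,  0.7129],
       [ 0.    ,  0.    ,  0.    ,  1.    ]])}
top {'intrinsics': array([[415.1912,   0.    , 321.8865],
       [  0.    , 415.1912, 201.4447],
       [  0.    ,   0.    ,   1.    ]]), 'pose': array([[-0.0091,  0.9909, -0.1342,  0.4759],
       [-0.9996, -0.0053,  0.0282,  0.3848],
       [ 0.0272,  0.1344,  0.9906,  0.9145],
       [ 0.    ,  0.    ,  0.    ,  1.    ]])}
[0.2444 0.4924 0.2307] [[-0.8957  0.4447 -0.0007]
 [ 0.4447  0.8957 -0.0009]
 [ 0.0002 -0.0011 -1.    ]] 0.1 0.0187
```

View pics/scene0.png

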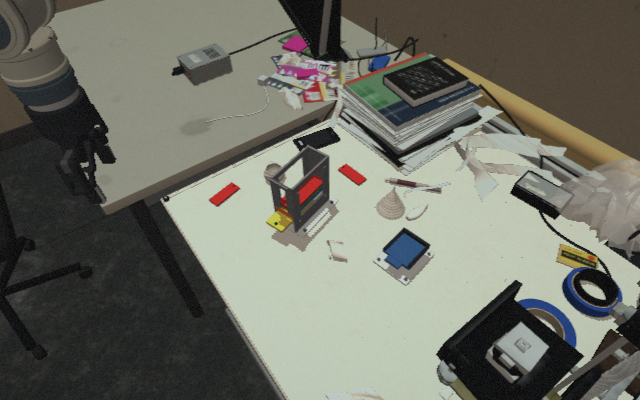

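View pics/top0.png

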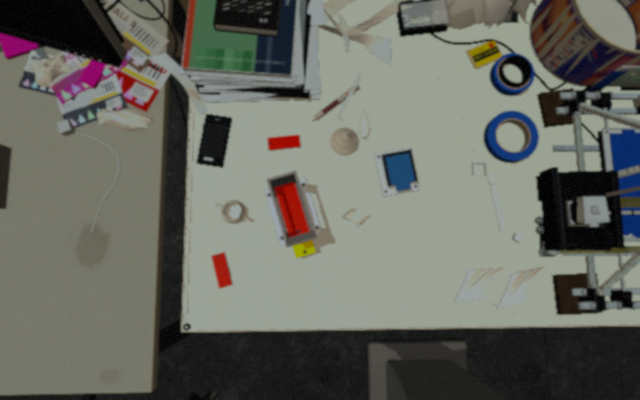

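The top view shows the magazine around (292,208) with the yellow plate at (305,250), the stand at (400,172), the cone at (345,141), the teapot at (234,211) and the hood at (355,214). I'll enlarge crops of the magazine and stand.

Run:
```python
from workcell import env
import cv2,numpy as np
t=cv2.imread("pics/top0.png");s=cv2.imread("pics/scene0.png")
def z(im,x,y,w,h,k): return cv2.resize(im[y:y+h,x:x+w],None,fx=k,fy=k,interpolation=cv2.INTER_CUBIC)
cv2.imwrite("pics/c1.png",np.hstack([z(t,255,165,66,100,6),z(t,370,140,66,100,6)]))
cv2.imwrite("pics/c2.png",np.hstack([z(s,255,145,90,110,5.0),z(s,365,220,70,110,5.0)]))
print([a for a in dir(env) if a[0]!='_'])
```

```text
['MotionError', 'get_state', 'grip_depth', 'hand_in']
```

View pics/c1.png

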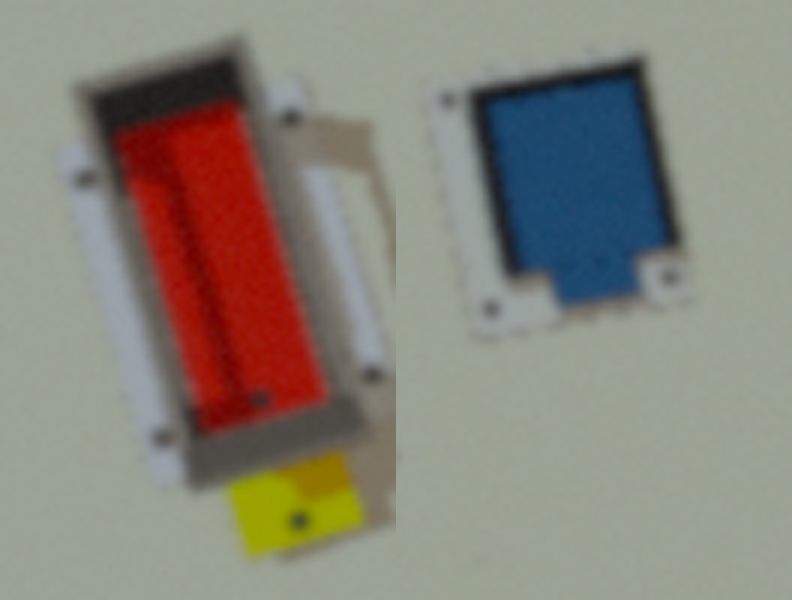

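View pics/c2.png

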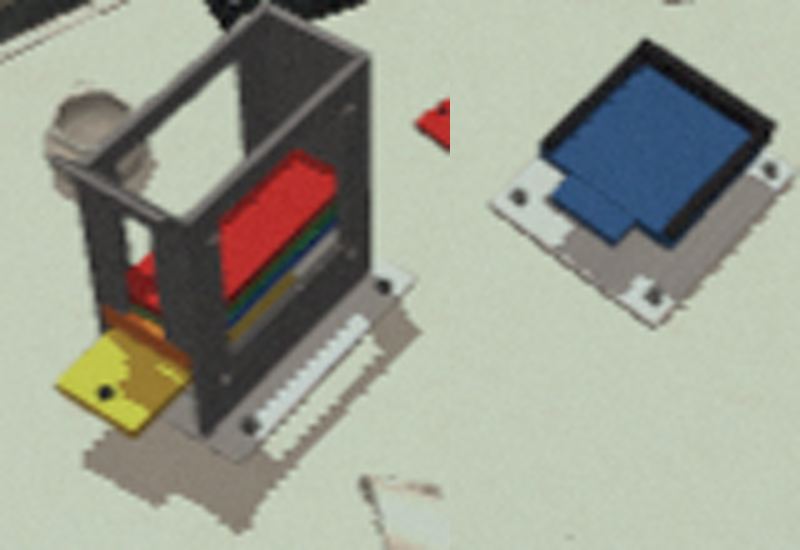

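The crops give me the plate's front corners, the dot, and the outlines of the stand deck, rails and base. Next I'll fit poses from both views.

```bash
cat > h.py <<'E'
import numpy as np
from workcell import get_calibration
np.set_printoptions(precision=4,suppress=True)
C={n:get_calibration(n) for n in("top","scene")}
def proj(n,P):
    c=C[n];T=np.linalg.inv(c["pose"]);q=T[:3,:3]@P+T[:3,3];q=np.array([q[0],-q[1],-q[2]])
    u=c["intrinsics"]@q;return u[:2]/u[2]
def back(n,uv,z):
    c=C[n];d=np.linalg.inv(c["intrinsics"])@[*uv,1];d=c["pose"][:3,:3]@[d[0],-d[1],-d[2]]
    o=c["pose"][:3,3];return o+d*(z-o[2])/d[2]
def W(p,P):
    x,y,a=p[:3];c,s=np.cos(a),np.sin(a);return np.array([x+c*P[0]-s*P[1],y+s*P[0]+c*P[1],P[2]])
E
python3 - <<'E'
from h import *
from scipy.optimize import least_squares
m=lambda k,ox,oy:(lambda x,y:np.array([(x+.5)/k-.5+ox,(y+.5)/k-.5+oy]))
A=m(6,255,165);B0=m(6,370,140);B=lambda x,y:B0(x-396,y);D=m(5,255,145);E0=m(5,365,220);E=lambda x,y:E0(x-450,y)
# check of stand/plate edges
for n,f,x,y,z in [("top",A,248,558,.043),("top",A,366,523,.043),("top",A,231,487,.043),("top",A,348,460,.043),("scene",D,57,386,.043),("scene",D,133,436,.043),("scene",D,190,375,.043)]:
    print("plate",n,back(n,f(x,y),z)[:2])
mag=[("top",A(248,558),lambda p:(-.062-p,.022,.043)),("top",A(366,523),lambda p:(-.062-p,-.022,.043)),
("scene",D(57,386),lambda p:(-.062-p,.022,.043)),("scene",D(133,436),lambda p:(-.062-p,-.022,.043)),
("scene",D(240,460),lambda p:(-.066,-.048,.003)),("scene",D(415,278),lambda p:(.066,-.048,.003)),
("top",A(160,487),lambda p:(-.066,.048,.003)),("top",A(62,150),lambda p:(.066,.048,.003))]
f=lambda v:np.concatenate([proj(n,W(v,P(v[3])))-uv for n,uv,P in mag])
r=least_squares(f,[.42,.4,.2,.033]);print("mag",r.x,r.fun.reshape(-1,2))
st=[("top",B(557,307),(-.043,.016,.035)),("top",B(635,292),(-.043,-.016,.035)),
("top",B(489,101),(.035,.027,.043)),("top",B(640,76),(.035,-.027,.043)),
("top",B(478,340),(-.05,.042,.003)),("top",B(693,298),(-.05,-.042,.003)),
("scene",E(655,328),(-.05,-.042,.003)),("scene",E(490,205),(-.05,.042,.003)),("scene",E(550,190),(-.043,.016,.035)),("scene",E(615,245),(-.043,-.016,.035)),("scene",E(648,65),(.035,.027,.043))]
f=lambda v:np.concatenate([proj(n,W(v,P))-uv for n,uv,P in st])
r=least_squares(f,[.5,.2,.2]);print("stand",r.x,r.fun.reshape(-1,2))
E
```

```text
plate top [0.4765 0.415 ]
plate top [0.4882 0.3741]
plate top [0.501  0.4209]
plate top [0.5101 0.3802]
plate scene [0.4702 0.4118]
plate scene [0.4818 0.3702]
plate scene [0.5184 0.3828]
mag [0.5759 0.4215 0.2797 0.0384] [[ 0.0447  1.547 ]
 [ 0.7033  1.3056]
 [ 0.4907 -1.6431]
 [ 0.8785 -1.6196]
 [ 0.7607  0.287 ]
 [ 1.7777 -0.0814]
 [-0.5205  1.4558]
 [-0.4264  0.1893]]
stand [0.6616 0.1895 0.1692] [[ 0.3598  0.4042]
 [ 1.7985  0.3727]
 [ 0.2589 -0.1085]
 [-0.5777 -0.0961]
 [-0.1793  2.239 ]
 [ 0.6411  2.7904]
 [-0.3608  0.2253]
 [-0.4843 -0.1549]
 [ 1.1671 -0.4651]
 [ 1.187  -1.902 ]
 [ 1.2596 -3.8892]]
```

send_rows([
  {"tx": 0, "ty": 0, "tz": -0.1, "yaw": 0},
], grip=-1)

```text
t: 0.2
position: [0.2441, 0.492, 0.2421]
tcp_rot: [[-0.896, 0.445, -0.002], [0.445, 0.896, -0.003], [0.001, -0.003, -1.0]]
ft_force: [-0.1, -0.5, 0.1]
finger_gap: 0.0855
gripper_force: 0.0
```

send_rows([
  {"tx": -0.2, "ty": -0.1, "tz": -0.35},
  {"tx": -0.5, "ty": -0.2, "tz": -0.7},
  {"tx": -0.9, "ty": -0.35, "tz": -1},
  {"tx": -1, "ty": -0.4, "tz": -1},
])

```text
schema error: expected keys tx, ty, tz, yaw
```

send_rows([
  {"tx": -0.3, "ty": -0.1, "tz": -0.3},
  {"tx": -0.6, "ty": -0.2, "tz": -0.6},
  {"tx": -1, "ty": -0.4, "tz": -1},
  {"tx": -1, "ty": -0.4, "tz": -1},
])

```text
schema error: expected keys tx, ty, tz, yaw
```

send_rows([
  {"tx": -0.35, "ty": -0.15},
  {"tx": -0.7, "ty": -0.3},
  {"tx": -1, "ty": -0.4, "yaw": -0.02},
  {"tx": -1, "ty": -0.4, "yaw": -0.04},
  {"tx": -1, "ty": -0.4, "yaw": -0.065},
  {"tx": -1, "ty": -0.4, "yaw": -0.09},
  {"tx": -1, "ty": -0.4, "yaw": -0.117},
  {"tx": -1, "ty": -0.4, "yaw": -0.117},
])

```text
schema error: expected keys tx, ty, tz, yaw
```

```bash
python3 -c "
from h import *
from workcell import env
s=env.get_state();print(s['t'],s['qpos'],s['position'],s['tcp_rot'])"
```

```text
0.2 [0.9574 0.2568 0.0463 1.3638 0.     1.4182] [0.2441 0.492  0.2421] [[-0.8957  0.4447 -0.002 ]
 [ 0.4447  0.8957 -0.0028]
 [ 0.0005 -0.0034 -1.    ]]
```

send_rows([
  {"tx": -0.2, "ty": -0.1, "tz": -0.35, "yaw": 0},
  {"tx": -0.5, "ty": -0.2, "tz": -0.7, "yaw": 0},
  {"tx": -0.9, "ty": -0.35, "tz": -1, "yaw": 0},
  {"tx": -1, "ty": -0.4, "tz": -1, "yaw": 0},
])

```text
t: 0.6
position: [0.332, 0.3952, 0.3671]
tcp_rot: [[-0.896, 0.445, 0.004], [0.445, 0.896, 0.003], [-0.002, 0.004, -1.0]]
ft_force: [0.8, -0.1, -0.7]
finger_gap: 0.0857
gripper_force: 0.0
```

send_rows([
  {"tx": -0.3, "ty": -0.1, "tz": -0.3, "yaw": 0},
  {"tx": -0.6, "ty": -0.2, "tz": -0.6, "yaw": 0},
  {"tx": -1, "ty": -0.4, "tz": -1, "yaw": 0},
  {"tx": -1, "ty": -0.4, "tz": -1, "yaw": 0},
])

```text
t: 1.0
position: [0.4183, 0.2976, 0.4784]
tcp_rot: [[-0.895, 0.446, 0.015], [0.446, 0.895, 0.007], [-0.011, 0.014, -1.0]]
ft_force: [0.2, 0.7, -1.5]
finger_gap: 0.0852
gripper_force: 0.0
```

send_rows([
  {"tx": -0.35, "ty": -0.15, "tz": 0, "yaw": 0},
  {"tx": -0.7, "ty": -0.3, "tz": 0, "yaw": 0},
  {"tx": -1, "ty": -0.4, "tz": 0, "yaw": -0.02},
  {"tx": -1, "ty": -0.4, "tz": 0, "yaw": -0.04},
  {"tx": -1, "ty": -0.4, "tz": 0, "yaw": -0.065},
  {"tx": -1, "ty": -0.4, "tz": 0, "yaw": -0.09},
  {"tx": -1, "ty": -0.4, "tz": 0, "yaw": -0.117},
  {"tx": -1, "ty": -0.4, "tz": 0, "yaw": -0.117},
])

```text
t: 1.8
position: [0.4999, 0.2018, 0.4708]
tcp_rot: [[-0.961, -0.276, 0.015], [-0.276, 0.961, 0.006], [-0.016, 0.002, -1.0]]
ft_force: [-0.6, 0.9, -0.1]
finger_gap: 0.0859
gripper_force: 0.0
```

```bash
python3 -c "
from h import *
from workcell import env
s=env.get_state();print(s['t'],s['qpos'],s['position'],s['tcp_rot'])"
```

```text
1.8 [ 0.2264  0.2944  0.689   1.949   0.0026 -0.0531] [0.4999 0.2018 0.4708] [[-0.961  -0.276   0.0154]
 [-0.2759  0.9612  0.0062]
 [-0.0165  0.0017 -0.9999]]
```

send_rows([
  {"tx": 0, "ty": 0, "tz": -0.3, "yaw": 0},
  {"tx": 0, "ty": 0, "tz": -0.6, "yaw": 0},
  {"tx": 0, "ty": 0, "tz": -1, "yaw": 0},
  {"tx": 0, "ty": 0, "tz": -1, "yaw": 0},
])

```text
t: 2.2
position: [0.4805, 0.1941, 0.5009]
tcp_rot: [[-0.96, -0.27, 0.071], [-0.27, 0.963, 0.02], [-0.074, 0.0, -0.997]]
ft_force: [0.3, 0.1, -1.2]
finger_gap: 0.0855
gripper_force: 0.0
```

```bash
python3 -c "
from h import *
from workcell import env
s=env.get_state();print(s['t'],s['qpos'],s['position'],s['tcp_rot'])"
```

```text
2.2 [ 0.2193  0.2356  0.6872  1.9486  0.0043 -0.0542] [0.4805 0.1941 0.5009] [[-0.9602 -0.2703  0.0711]
 [-0.2695  0.9628  0.0202]
 [-0.0739  0.0003 -0.9973]]
```

send_rows([
  {"tx": 0, "ty": 0, "tz": 0.3, "yaw": 0},
  {"tx": 0, "ty": 0, "tz": 0.6, "yaw": 0},
  {"tx": 0, "ty": 0, "tz": 0.9, "yaw": 0},
  {"tx": 0, "ty": 0, "tz": 0.9, "yaw": 0},
])

```text
t: 2.6
position: [0.4871, 0.196, 0.3866]
tcp_rot: [[-0.961, -0.27, 0.059], [-0.27, 0.963, 0.017], [-0.061, 0.001, -0.998]]
ft_force: [-0.6, -0.5, 1.0]
finger_gap: 0.0855
gripper_force: 0.0
```

```bash
python3 -c "
from h import *
from workcell import env
s=env.get_state();print(s['t'],s['qpos'],s['position'],s['tcp_rot'])"
```

```text
2.6 [ 0.2203  0.176   0.3018  1.6353  0.0042 -0.0535] [0.4871 0.196  0.3866] [[-0.9609 -0.2705  0.0588]
 [-0.2699  0.9627  0.0175]
 [-0.0614  0.0009 -0.9981]]
```

send_rows([
  {"tx": 0, "ty": 0.1, "tz": -0.4, "yaw": 0},
  {"tx": 0, "ty": 0.25, "tz": -0.8, "yaw": 0},
  {"tx": 0, "ty": 0.25, "tz": -1, "yaw": 0},
  {"tx": 0, "ty": 0.25, "tz": -1, "yaw": 0},
])

```text
t: 3.0
position: [0.4721, 0.2229, 0.5077]
tcp_rot: [[-0.958, -0.271, 0.088], [-0.27, 0.962, 0.026], [-0.092, 0.001, -0.996]]
ft_force: [-1.3, -0.2, -1.1]
finger_gap: 0.0855
gripper_force: 0.0
```

send_rows([
  {"tx": 0, "ty": 0, "tz": -0.5, "yaw": 0},
  {"tx": 0, "ty": 0, "tz": -1, "yaw": 0},
  {"tx": 0, "ty": 0, "tz": -1, "yaw": 0},
  {"tx": 0, "ty": 0, "tz": -1, "yaw": 0},
  {"tx": 0, "ty": 0, "tz": -1, "yaw": 0},
])

```text
t: 3.5
position: [0.4489, 0.2128, 0.5311]
tcp_rot: [[-0.954, -0.271, 0.129], [-0.268, 0.963, 0.038], [-0.134, 0.002, -0.991]]
ft_force: [-0.8, 0.4, -0.2]
finger_gap: 0.0855
gripper_force: 0.0
```

```bash
python3 -c "
from h import *
from workcell import env
s=env.get_state();print(s['t'],s['qpos'],s['position'],s['tcp_rot'])"
```

```text
3.5 [ 0.2724  0.1783  0.6912  1.949   0.0021 -0.0015] [0.4489 0.2128 0.5311] [[-0.954  -0.2707  0.1289]
 [-0.268   0.9627  0.0382]
 [-0.1344  0.0019 -0.9909]]
```

send_rows([
  {"tx": 0, "ty": 0, "tz": -1, "yaw": 0},
  {"tx": 0, "ty": 0, "tz": -1, "yaw": 0},
])

```text
t: 3.7
position: [0.4308, 0.2062, 0.5568]
tcp_rot: [[-0.945, -0.271, 0.181], [-0.266, 0.963, 0.053], [-0.188, 0.003, -0.982]]
ft_force: [0.4, -0.2, 0.9]
finger_gap: 0.0855
gripper_force: 0.0
```

send_rows([
  {"tx": -0.6, "ty": 0, "tz": -1, "yaw": 0},
  {"tx": -0.6, "ty": 0, "tz": -1, "yaw": 0},
])

```text
t: 3.9
position: [0.452, 0.2104, 0.5758]
tcp_rot: [[-0.935, -0.271, 0.23], [-0.263, 0.962, 0.068], [-0.24, 0.003, -0.971]]
ft_force: [0.1, 1.0, 0.2]
finger_gap: 0.0853
gripper_force: 0.0
```

send_rows([
  {"tx": 0.6, "ty": 0, "tz": -1, "yaw": 0},
  {"tx": 0.6, "ty": 0, "tz": -1, "yaw": 0},
])

```text
t: 4.1
position: [0.3891, 0.1921, 0.5949]
tcp_rot: [[-0.927, -0.271, 0.259], [-0.26, 0.963, 0.076], [-0.27, 0.003, -0.963]]
ft_force: [-1.4, -0.3, 1.1]
finger_gap: 0.0851
gripper_force: 0.0
```

```bash
python3 -c "
from h import *
from workcell import env
s=env.get_state();print(s['t'],s['qpos'],s['position'],s['tcp_rot'])"
```

```text
4.1 [ 0.26    0.0331  0.6845  1.949   0.0066 -0.013 ] [0.3891 0.1921 0.5949] [[-0.9271 -0.2709  0.259 ]
 [-0.2601  0.9626  0.0758]
 [-0.2699  0.0029 -0.9629]]
```

send_rows([
  {"tx": -0.6, "ty": 0.05, "tz": -1, "yaw": 0},
  {"tx": -0.6, "ty": 0.05, "tz": -1, "yaw": 0},
])

```text
t: 4.3
position: [0.4072, 0.2004, 0.6172]
tcp_rot: [[-0.911, -0.271, 0.311], [-0.256, 0.962, 0.091], [-0.324, 0.003, -0.946]]
ft_force: [0.8, -0.0, 0.4]
finger_gap: 0.0854
gripper_force: 0.0
```

send_rows([
  {"tx": -0.6, "ty": 0, "tz": -1, "yaw": 0},
  {"tx": -0.6, "ty": 0, "tz": -1, "yaw": 0},
])

```text
t: 4.5
position: [0.424, 0.204, 0.6357]
tcp_rot: [[-0.895, -0.271, 0.353], [-0.251, 0.962, 0.103], [-0.368, 0.003, -0.93]]
ft_force: [0.6, 0.4, 0.7]
finger_gap: 0.0854
gripper_force: 0.0
```

send_rows([
  {"tx": -0.3, "ty": 0, "tz": -1, "yaw": 0},
  {"tx": -0.3, "ty": 0, "tz": -1, "yaw": 0},
])

```text
t: 4.7
position: [0.4137, 0.2002, 0.6591]
tcp_rot: [[-0.875, -0.271, 0.4], [-0.245, 0.963, 0.116], [-0.417, 0.003, -0.909]]
ft_force: [-0.4, 0.2, 0.4]
finger_gap: 0.0855
gripper_force: 0.0
```

send_rows([
  {"tx": -0.3, "ty": 0, "tz": -1, "yaw": 0},
  {"tx": -0.3, "ty": 0, "tz": -1, "yaw": 0},
])

```text
t: 4.9
position: [0.4005, 0.1962, 0.6826]
tcp_rot: [[-0.852, -0.271, 0.447], [-0.239, 0.962, 0.129], [-0.466, 0.003, -0.885]]
ft_force: [0.1, 0.9, 0.1]
finger_gap: 0.0856
gripper_force: 0.0
```

```bash
python3 -c "
from h import *
from workcell import env
s=env.get_state();print(s['t'],s['qpos'],s['position'],s['tcp_rot'])"
```

```text
4.9 [ 0.2608  0.027   0.8888  1.9484  0.0093 -0.0109] [0.4005 0.1962 0.6826] [[-0.8522 -0.2713  0.4473]
 [-0.2387  0.9625  0.129 ]
 [-0.4655  0.0031 -0.885 ]]
```

send_rows([
  {"tx": -0.5, "ty": 0.05, "tz": -1, "yaw": 0},
  {"tx": -0.5, "ty": 0.05, "tz": -1, "yaw": 0},
])

```text
t: 5.1
position: [0.398, 0.199, 0.7042]
tcp_rot: [[-0.828, -0.271, 0.49], [-0.232, 0.962, 0.141], [-0.51, 0.003, -0.86]]
ft_force: [0.0, 0.0, -0.3]
finger_gap: 0.0853
gripper_force: 0.0
```

send_rows([
  {"tx": -0.5, "ty": 0.05, "tz": -1, "yaw": 0},
  {"tx": -0.5, "ty": 0.05, "tz": -1, "yaw": 0},
])

```text
t: 5.3
position: [0.3922, 0.2007, 0.7253]
tcp_rot: [[-0.803, -0.272, 0.531], [-0.225, 0.962, 0.153], [-0.552, 0.004, -0.834]]
ft_force: [-0.8, 0.1, -0.2]
finger_gap: 0.0854
gripper_force: 0.0
```

```bash
cat >> h.py <<'E'
from workcell import env
def go(target, k=3):
    s=env.get_state();R=s["tcp_rot"];d=np.array(target)-s["position"]
    print("t",s["t"],"pos",s["position"],"q",s["qpos"]);print(R);print("units",R.T@d/.12)
E
python3 - <<'E'
from h import *
# mag fit: plate front centre (avg), axis yaw .28
M=np.array([.5759,.4215,.2797]);R=env.get_state()["tcp_rot"]
for back_ in (.024,.075):
    G=W(M,(-.062-back_,0,.039)); T=G+R[:,2]*.019
    print(back_,G,T)
    go(T)
go(W(M,(-.062-.12,0,.15)))
E
```

```text
0.024 [0.4932 0.3978 0.039 ] [0.5033 0.4007 0.0232]
t 5.3 pos [0.3922 0.2007 0.7253] q [ 0.2828  0.0168  0.9792  1.9482 -0.0009  0.0084]
[[-0.8029 -0.2718  0.5306]
 [-0.2245  0.9623  0.1532]
 [-0.5523  0.0039 -0.8337]]
units [2.1136 1.3289 5.6244]
0.075 [0.4442 0.3837 0.039 ] [0.4543 0.3866 0.0232]
t 5.3 pos [0.3922 0.2007 0.7253] q [ 0.2828  0.0168  0.9792  1.9482 -0.0009  0.0084]
[[-0.8029 -0.2718  0.5306]
 [-0.2245  0.9623  0.1532]
 [-0.5523  0.0039 -0.8337]]
units [2.4679 1.327  5.3897]
t 5.3 pos [0.3922 0.2007 0.7253] q [ 0.2828  0.0168  0.9792  1.9482 -0.0009  0.0084]
[[-0.8029 -0.2718  0.5306]
 [-0.2245  0.9623  0.1532]
 [-0.5523  0.0039 -0.8337]]
units [2.2697 1.329  4.2532]
```

send_rows([
  {"tx": 0.15, "ty": 0.1, "tz": 0.3, "yaw": 0},
  {"tx": 0.3, "ty": 0.2, "tz": 0.6, "yaw": 0},
  {"tx": 0.45, "ty": 0.3, "tz": 0.9, "yaw": 0},
])

```text
t: 5.6
position: [0.3969, 0.2396, 0.6041]
tcp_rot: [[-0.804, -0.271, 0.529], [-0.224, 0.963, 0.153], [-0.551, 0.004, -0.834]]
ft_force: [1.4, 0.1, 1.5]
finger_gap: 0.0855
gripper_force: 0.0
```

send_rows([
  {"tx": 0.15, "ty": 0.1, "tz": 0.3, "yaw": 0},
  {"tx": 0.3, "ty": 0.2, "tz": 0.6, "yaw": 0},
  {"tx": 0.45, "ty": 0.3, "tz": 0.9, "yaw": 0},
])

```text
t: 5.9
position: [0.4, 0.2786, 0.4834]
tcp_rot: [[-0.805, -0.272, 0.528], [-0.225, 0.962, 0.152], [-0.549, 0.004, -0.836]]
ft_force: [0.9, 0.5, 0.7]
finger_gap: 0.0854
gripper_force: 0.0
```

send_rows([
  {"tx": 0.15, "ty": 0.1, "tz": 0.3, "yaw": 0},
  {"tx": 0.3, "ty": 0.2, "tz": 0.6, "yaw": 0},
  {"tx": 0.45, "ty": 0.3, "tz": 0.9, "yaw": 0},
])

```text
t: 6.2
position: [0.4039, 0.3175, 0.3637]
tcp_rot: [[-0.805, -0.272, 0.528], [-0.225, 0.962, 0.152], [-0.549, 0.004, -0.836]]
ft_force: [0.5, -0.3, -1.3]
finger_gap: 0.0854
gripper_force: 0.0
```

send_rows([
  {"tx": 0.15, "ty": 0.1, "tz": 0.3, "yaw": 0},
  {"tx": 0.3, "ty": 0.2, "tz": 0.6, "yaw": 0},
  {"tx": 0.45, "ty": 0.3, "tz": 0.9, "yaw": 0},
  {"tx": 0.45, "ty": 0.3, "tz": 0.9, "yaw": 0},
])

```text
t: 6.6
position: [0.4058, 0.3553, 0.2396]
tcp_rot: [[-0.809, -0.273, 0.521], [-0.229, 0.962, 0.148], [-0.541, -0.0, -0.841]]
ft_force: [-0.4, -1.3, 0.7]
finger_gap: 0.0855
gripper_force: 0.0
```

Run:
```python
from h import *
M=np.array([.5759,.4215,.2797])
go(W(M,(-.062-.12,0,.15)))
go(W(M,(-.062-.1,0,.039))+env.get_state()["tcp_rot"][:,2]*.019)
```

```text
t 6.6 pos [0.4058 0.3553 0.2396] q [ 0.6804 -0.0608 -0.4828  0.6143 -0.2145  0.3451]
[[-0.8089 -0.2728  0.5209]
 [-0.2294  0.9621  0.1476]
 [-0.5414 -0.0001 -0.8408]]
units [0.4063 0.1392 0.626 ]
t 6.6 pos [0.4058 0.3553 0.2396] q [ 0.6804 -0.0608 -0.4828  0.6143 -0.2145  0.3451]
[[-0.8089 -0.2728  0.5209]
 [-0.2294  0.9621  0.1476]
 [-0.5414 -0.0001 -0.8408]]
units [0.767  0.1398 1.6523]
```

send_rows([
  {"tx": 0.13, "ty": 0.05, "tz": 0.3, "yaw": 0},
  {"tx": 0.26, "ty": 0.07, "tz": 0.6, "yaw": 0},
  {"tx": 0.38, "ty": 0.07, "tz": 0.83, "yaw": 0},
])

```text
t: 6.9
position: [0.4227, 0.3696, 0.1381]
tcp_rot: [[-0.804, -0.272, 0.529], [-0.225, 0.962, 0.153], [-0.551, 0.004, -0.835]]
ft_force: [-0.1, 0.6, -0.5]
finger_gap: 0.0855
gripper_force: 0.0
```

send_rows([
  {"tx": 0.13, "ty": 0.05, "tz": 0.3, "yaw": 0},
  {"tx": 0.26, "ty": 0.07, "tz": 0.55, "yaw": 0},
  {"tx": 0.36, "ty": 0.07, "tz": 0.75, "yaw": 0},
  {"tx": 0.36, "ty": 0.07, "tz": 0.75, "yaw": 0},
])

```text
t: 7.3
position: [0.4322, 0.3806, 0.0369]
tcp_rot: [[-0.807, -0.271, 0.525], [-0.226, 0.962, 0.15], [-0.546, 0.002, -0.838]]
ft_force: [-0.7, -0.5, 0.5]
finger_gap: 0.0853
gripper_force: 0.0
```

Run:
```python
from h import *
from workcell import capture
import cv2
M=np.array([.5759,.4215,.2797])
go(W(M,(-.062-.024,0,.039))+env.get_state()["tcp_rot"][:,2]*.019)
p=env.get_state()["position"]
for n in("top","scene"): print(n,proj(n,p))
def z(im,x,y,w,h,k): return cv2.resize(im[y:y+h,x:x+w,::-1],None,fx=k,fy=k,interpolation=cv2.INTER_CUBIC)
cv2.imwrite("pics/c3.png",np.hstack([z(capture("top"),260,200,80,110,5),z(capture("scene"),240,170,80,110,5)]))
```

```text
t 7.3 pos [0.4322 0.3806 0.0369] q [ 0.6882  0.2441 -0.7748  0.0131 -0.2197  0.3531]
[[-0.8066 -0.2714  0.5252]
 [-0.2264  0.9625  0.1497]
 [-0.5461  0.0019 -0.8377]]
units [-0.4521  0.0001  0.4319]
top [312.6273 278.9201]
scene [258.2838 242.0815]
```

View pics/c3.png

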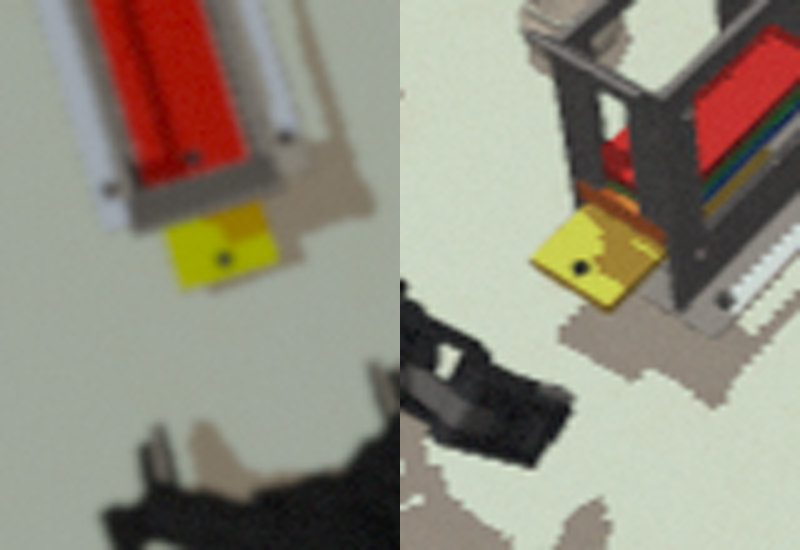

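The fingers straddle the plate line, with the pad midpoint about 2 mm towards the robot's right. I'll advance with a small shift to correct that, then close.

send_rows([
  {"tx": -0.1, "ty": 0.015, "tz": 0.1, "yaw": 0},
  {"tx": -0.2, "ty": 0.015, "tz": 0.2, "yaw": 0},
  {"tx": -0.32, "ty": 0.015, "tz": 0.32, "yaw": 0},
  {"tx": -0.43, "ty": 0.015, "tz": 0.44, "yaw": 0},
  {"tx": -0.43, "ty": 0.015, "tz": 0.44, "yaw": 0},
  {"tx": -0.43, "ty": 0.015, "tz": 0.44, "yaw": 0},
])

```text
t: 8.0
position: [0.5024, 0.4028, 0.0238]
tcp_rot: [[-0.804, -0.271, 0.529], [-0.224, 0.963, 0.152], [-0.55, 0.004, -0.835]]
ft_force: [-0.0, -0.5, -0.2]
finger_gap: 0.0857
gripper_force: 0.0
```

Run:
```python
from h import *
from workcell import capture
import cv2
M=np.array([.5759,.4215,.2797])
go(W(M,(-.062-.027,0,.039))+env.get_state()["tcp_rot"][:,2]*.021)
def z(im,x,y,w,h,k): return cv2.resize(im[y:y+h,x:x+w,::-1],None,fx=k,fy=k,interpolation=cv2.INTER_CUBIC)
cv2.imwrite("pics/c4.png",np.hstack([z(capture("top"),260,200,80,110,5),z(capture("scene"),240,170,80,110,5)]))
```

```text
t 8.0 pos [0.5024 0.4028 0.0238] q [ 0.6329  0.3476 -0.6589  0.0106 -0.191   0.3053]
[[-0.8045 -0.2709  0.5286]
 [-0.2241  0.9626  0.1523]
 [-0.5501  0.0041 -0.8351]]
units [ 0.022  -0.0194  0.0084]
```

View pics/c4.png

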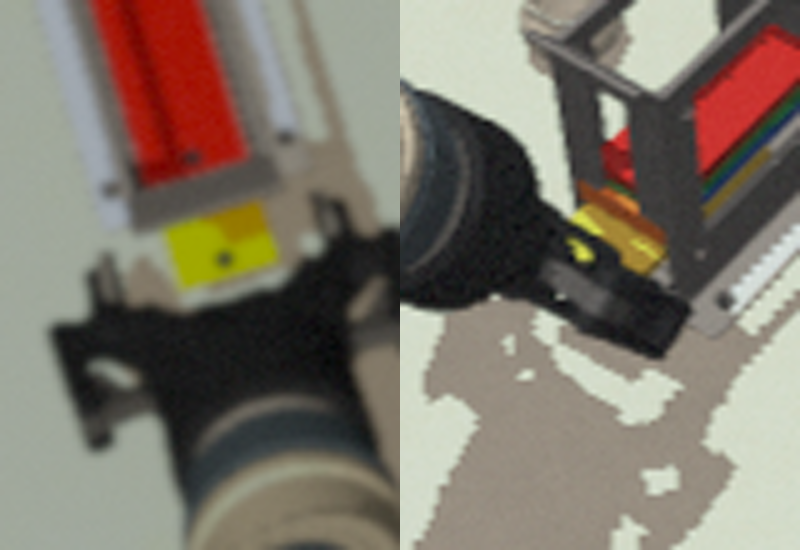

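The fingers are centred on the plate, so I'll close.

send_rows([
  {"tx": 0, "ty": 0, "tz": 0, "yaw": 0},
  {"tx": 0, "ty": 0, "tz": 0, "yaw": 0},
  {"tx": 0, "ty": 0, "tz": 0, "yaw": 0},
  {"tx": 0, "ty": 0, "tz": 0, "yaw": 0},
  {"tx": 0, "ty": 0, "tz": 0, "yaw": 0},
  {"tx": 0, "ty": 0, "tz": 0, "yaw": 0},
  {"tx": 0, "ty": 0, "tz": 0, "yaw": 0},
  {"tx": 0, "ty": 0, "tz": 0, "yaw": 0},
], grip=1, force=30)

```text
t: 8.9
position: [0.5014, 0.4029, 0.0237]
tcp_rot: [[-0.804, -0.272, 0.528], [-0.225, 0.962, 0.153], [-0.55, 0.004, -0.835]]
ft_force: [-4.5, -2.5, 5.8]
finger_gap: 0.0433
gripper_force: 32.9
```

Run:
```python
from h import *
s=env.get_state();R=s["tcp_rot"];print(s["ft_force"],s["position"],s["gripper_force"],s["finger_gap"])
d=-.1*np.array([np.cos(.28),np.sin(.28),0]);print(R.T@d/.12, R.T@[0,0,.1]/.12)
```

```text
[-4.4808 -2.4522  5.7659] [0.5014 0.4029 0.0237] 32.85253286361694 0.04333256667052239
[ 0.696  -0.0039 -0.4583] [-0.4583  0.0033 -0.696 ]
```

send_rows([
  {"tx": 0.07, "ty": 0, "tz": -0.046, "yaw": 0},
  {"tx": 0.14, "ty": 0, "tz": -0.092, "yaw": 0},
  {"tx": 0.21, "ty": 0, "tz": -0.138, "yaw": 0},
  {"tx": 0.28, "ty": 0, "tz": -0.184, "yaw": 0},
  {"tx": 0.35, "ty": 0, "tz": -0.23, "yaw": 0},
])

```text
t: 9.4
position: [0.4523, 0.3889, 0.0234]
tcp_rot: [[-0.804, -0.272, 0.528], [-0.225, 0.962, 0.153], [-0.55, 0.004, -0.835]]
ft_force: [1.1, 0.3, 0.8]
finger_gap: 0.0429
gripper_force: 32.1
```

send_rows([
  {"tx": 0.07, "ty": 0, "tz": -0.046, "yaw": 0},
  {"tx": 0.14, "ty": 0, "tz": -0.092, "yaw": 0},
  {"tx": 0.21, "ty": 0, "tz": -0.138, "yaw": 0},
  {"tx": 0.28, "ty": 0, "tz": -0.184, "yaw": 0},
  {"tx": 0.35, "ty": 0, "tz": -0.23, "yaw": 0},
  {"tx": 0.42, "ty": 0, "tz": -0.276, "yaw": 0},
  {"tx": 0.42, "ty": 0, "tz": -0.276, "yaw": 0},
])

```text
t: 10.1
position: [0.3935, 0.3722, 0.0229]
tcp_rot: [[-0.805, -0.272, 0.527], [-0.226, 0.962, 0.152], [-0.549, 0.003, -0.836]]
ft_force: [-0.2, 0.5, 0.2]
finger_gap: 0.0439
gripper_force: 32.1
```

Run:
```python
from h import *
from workcell import capture
import cv2
s=env.get_state();print(s["t"],s["ft_force"],s["position"],s["gripper_force"],s["finger_gap"],s["qpos"])
def z(im,x,y,w,h,k): return cv2.resize(im[y:y+h,x:x+w,::-1],None,fx=k,fy=k,interpolation=cv2.INTER_CUBIC)
cv2.imwrite("pics/c5.png",np.hstack([z(capture("top"),260,170,80,120,5),z(capture("scene"),240,150,80,120,5)]))
```

```text
10.1 [-0.1541  0.5445  0.2385] [0.3935 0.3722 0.0229] 32.10262656211853 0.04387279519850038 [ 0.7338  0.231  -0.8601 -0.0532 -0.2424  0.3924]
```

View pics/c5.png

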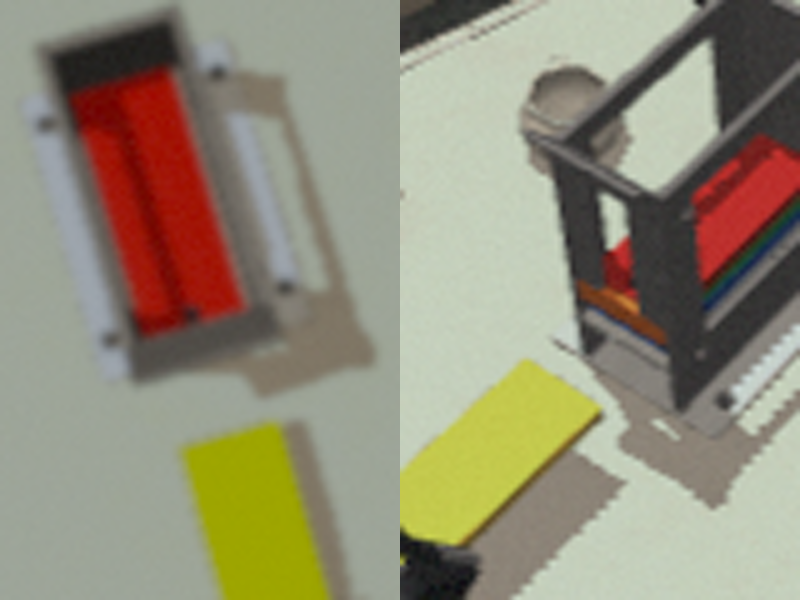

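The yellow plate is out. Blue, green and red have dropped and are still in the magazine. Next I'll work out the held plate's pose and the move to the stand.

Run:
```python
from h import *
m=lambda k,ox,oy:(lambda x,y:np.array([(x+.5)/k-.5+ox,(y+.5)/k-.5+oy]))
A=m(5,260,170);D0=m(5,240,150);D=lambda x,y:D0(x-400,y)
def tri(u,v):
    Ms=[]
    from scipy.optimize import least_squares
    r=least_squares(lambda P:np.r_[proj("top",P)-u,proj("scene",P)-v],[.47,.39,.04]);return r.x,r.fun
print(tri(A(185,450),D(528,360)),tri(A(282,422),D(603,410)))
a,b=back("top",A(185,450),.043),back("top",A(282,422),.043);print(a,b)
s=env.get_state();p=s["position"];c=(a+b)/2
print("far end mid rel TCP in heading frame", W((0,0,-.28),np.r_[(c-p)[:2],0]))
B0=m(6,370,140);B=lambda x,y:B0(x-396,y)
tl,tr=back("top",B(489,101),.043),back("top",B(640,76),.043)
fl,fr=back("top",B(557,307),.035),back("top",B(635,292),.035)
print("stop corners",tl,tr,"front tongue",fl,fr)
mid=(tl+tr)/2;mf=(fl+fr)/2
print("mid stop",mid,"axis yaw",np.arctan2(*(mid-mf)[1::-1]),np.arctan2(*(tl-tr)[1::-1])-np.pi/2,np.linalg.norm((mid-mf)[:2]),np.linalg.norm((tl-tr)[:2]))
for n,uv in(("hood",(355,214)),("cone",(345,141)),("teapot",(234,211))):print(n,back("top",uv,.02))
```

```text
(array([0.4711, 0.4142, 0.0409]), array([-0.2643,  0.6153,  0.6724, -0.1144])) (array([0.4825, 0.3737, 0.0397]), array([-0.2263,  0.5111,  0.547 , -0.0991]))
[0.4724 0.4136 0.043 ] [0.4836 0.3732 0.043 ]
far end mid rel TCP in heading frame [ 0.0853 -0.0033  0.    ]
stop corners [0.6913 0.2226 0.043 ] [0.7004 0.1675 0.043 ] front tongue [0.6174 0.1988 0.035 ] [0.6228 0.1703 0.035 ]
mid stop [0.6959 0.195  0.043 ] axis yaw 0.13739332204634067 0.1641257157962961 0.0765198251172843 0.0557989269465306
hood [0.5691 0.2877 0.02  ]
cone [0.7323 0.3067 0.02  ]
teapot [0.5773 0.549  0.02  ]
```

send_rows([
  {"tx": -0.1, "ty": -0.1, "tz": -0.22, "yaw": 0},
  {"tx": -0.2, "ty": -0.25, "tz": -0.45, "yaw": 0},
  {"tx": -0.32, "ty": -0.4, "tz": -0.7, "yaw": 0},
  {"tx": -0.44, "ty": -0.56, "tz": -0.96, "yaw": 0},
  {"tx": -0.44, "ty": -0.56, "tz": -0.96, "yaw": 0},
])

```text
t: 10.7
position: [0.3972, 0.3021, 0.1535]
tcp_rot: [[-0.801, -0.27, 0.534], [-0.221, 0.963, 0.155], [-0.556, 0.006, -0.831]]
ft_force: [0.4, 0.3, -0.8]
finger_gap: 0.0434
gripper_force: 32.1
```

send_rows([
  {"tx": -0.1, "ty": -0.2, "tz": 0.06, "yaw": 0},
  {"tx": -0.2, "ty": -0.45, "tz": 0.13, "yaw": 0},
  {"tx": -0.32, "ty": -0.7, "tz": 0.2, "yaw": 0},
  {"tx": -0.43, "ty": -0.925, "tz": 0.28, "yaw": 0},
  {"tx": -0.43, "ty": -0.925, "tz": 0.28, "yaw": 0},
])

```text
t: 11.2
position: [0.4873, 0.2101, 0.1479]
tcp_rot: [[-0.805, -0.268, 0.529], [-0.222, 0.963, 0.15], [-0.55, 0.003, -0.835]]
ft_force: [-1.6, 0.7, -0.1]
finger_gap: 0.0431
gripper_force: 32.1
```

send_rows([
  {"tx": -0.1, "ty": -0.13, "tz": 0.24, "yaw": 0},
  {"tx": -0.2, "ty": -0.26, "tz": 0.48, "yaw": 0.005},
  {"tx": -0.3, "ty": -0.4, "tz": 0.72, "yaw": 0.01},
  {"tx": -0.41, "ty": -0.53, "tz": 0.96, "yaw": 0.014},
  {"tx": -0.41, "ty": -0.53, "tz": 0.96, "yaw": 0.014},
  {"tx": -0.41, "ty": -0.53, "tz": 0.96, "yaw": 0.014},
])

```text
t: 11.8
position: [0.6016, 0.1798, 0.077]
tcp_rot: [[-0.827, -0.2, 0.526], [-0.139, 0.978, 0.152], [-0.545, 0.052, -0.837]]
ft_force: [-0.8, -0.2, -0.7]
finger_gap: 0.0432
gripper_force: 32.1
```

Run:
```python
from h import *
from workcell import capture
import cv2
s=env.get_state();print(s["t"],s["ft_force"],s["position"],s["gripper_force"],s["finger_gap"],s["qpos"]);print(s["tcp_rot"])
def z(im,x,y,w,h,k): return cv2.resize(im[y:y+h,x:x+w,::-1],None,fx=k,fy=k,interpolation=cv2.INTER_CUBIC)
cv2.imwrite("pics/c6.png",np.hstack([z(capture("top"),360,130,80,110,5),z(capture("scene"),360,210,80,110,5)]))
```

```text
11.8 [-0.7672 -0.2498 -0.7363] [0.6016 0.1798 0.077 ] 32.051880955696106 0.04320509098673275 [ 0.1134  0.22   -0.6625  0.1157  0.0917 -0.0452]
[[-0.8269 -0.1996  0.5258]
 [-0.1395  0.9785  0.152 ]
 [-0.5448  0.0524 -0.8369]]
```

View pics/c6.png

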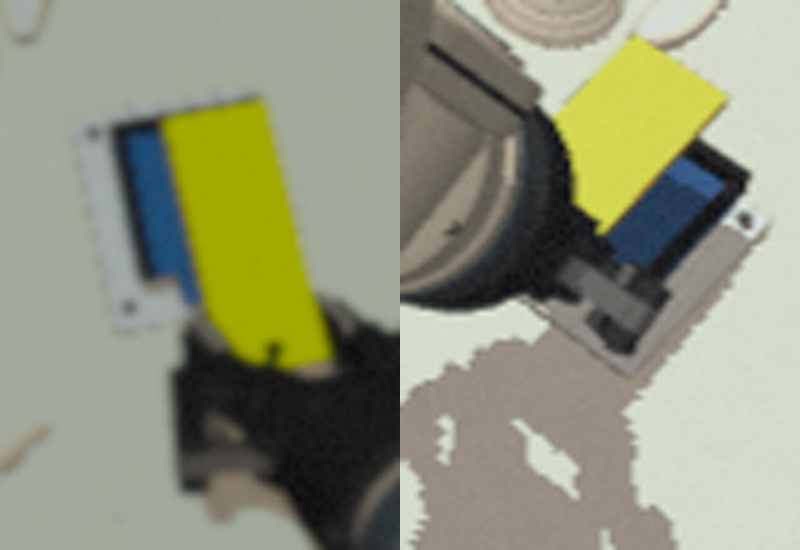

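Run:
```python
from h import *
from scipy.optimize import least_squares
m=lambda k,ox,oy:(lambda x,y:np.array([(x+.5)/k-.5+ox,(y+.5)/k-.5+oy]))
A=m(5,360,130);D0=m(5,360,210);D=lambda x,y:D0(x-400,y)
tri=lambda u,v:least_squares(lambda P:np.r_[proj("top",P)-u,proj("scene",P)-v],[.47,.39,.04])
L=tri(A(160,117),D(635,37));R=tri(A(262,98),D(728,98));print(L.x,L.fun,R.x,R.fun)
for z in(.094,.098):
    a,b=back("top",A(160,117),z),back("top",A(262,98),z);print(z,(a+b)/2,np.arctan2(*(a-b)[1::-1])-np.pi/2)
    a,b=back("scene",D(635,37),z),back("scene",D(728,98),z);print(z,(a+b)/2,np.arctan2(*(a-b)[1::-1])-np.pi/2)
# edges headings via top at z~.095
for q in[((160,117),(200,300)),((262,98),(332,355))]:
    a,b=[back("top",A(*w),.095) for w in q];print("edge",np.arctan2(*(a-b)[1::-1]))
E=m(5,365,220)
l,r=back("scene",E(648-450,65),.035),back("scene",E(755-450,135),.035)
print("scene stop foot corners",l,r,(l+r)/2)
Rt=env.get_state()["tcp_rot"];print("inv: fwd",Rt.T@[.01*np.cos(.16),.01*np.sin(.16),0]/.12,"up",Rt.T@[0,0,.01]/.12,"left",Rt.T@[-.01*np.sin(.16),.01*np.cos(.16),0]/.12)
```

```text
[0.685  0.2188 0.0906] [-0.4729  0.8178  0.8717 -0.2545] [0.6932 0.1763 0.0893] [-0.4911  0.8262  0.8593 -0.2618]
0.094 [0.6897 0.1974 0.094 ] 0.1846670510539976
0.094 [0.6845 0.1963 0.094 ] 0.169926123043181
0.098 [0.6887 0.1984 0.098 ] 0.18466705105399583
0.098 [0.6818 0.1944 0.098 ] 0.16992612304317944
edge 0.18045270597625848
edge 0.2246404772373763
scene stop foot corners [0.6875 0.22   0.035 ] [0.6975 0.1686 0.035 ] [0.6925 0.1943 0.035 ]
inv: fwd [-0.0698 -0.0035  0.0454] up [-0.0455  0.0043 -0.0696] left [-0.0006  0.0831  0.0056]
```

send_rows([
  {"tx": 0, "ty": -0.025, "tz": 0.002, "yaw": 0.003},
  {"tx": 0.06, "ty": -0.03, "tz": 0.09, "yaw": 0.003},
  {"tx": 0.12, "ty": -0.036, "tz": 0.18, "yaw": 0.003},
  {"tx": 0.17, "ty": -0.041, "tz": 0.26, "yaw": 0.003},
  {"tx": 0.2, "ty": -0.044, "tz": 0.306, "yaw": 0.003},
  {"tx": 0.2, "ty": -0.044, "tz": 0.306, "yaw": 0.003},
  {"tx": 0.2, "ty": -0.044, "tz": 0.306, "yaw": 0.003},
])

```text
t: 12.6
position: [0.6029, 0.177, 0.0353]
tcp_rot: [[-0.828, -0.184, 0.529], [-0.121, 0.981, 0.153], [-0.547, 0.063, -0.835]]
ft_force: [0.3, 0.6, -1.2]
finger_gap: 0.0434
gripper_force: 32.1
```

send_rows([
  {"tx": 0.009, "ty": -0.001, "tz": 0.014, "yaw": 0},
  {"tx": 0.009, "ty": -0.001, "tz": 0.014, "yaw": 0},
  {"tx": 0.009, "ty": -0.001, "tz": 0.014, "yaw": 0},
])

```text
t: 12.9
position: [0.6029, 0.1768, 0.0329]
tcp_rot: [[-0.829, -0.184, 0.528], [-0.121, 0.981, 0.152], [-0.546, 0.062, -0.835]]
ft_force: [-0.6, 0.2, -0.4]
finger_gap: 0.0433
gripper_force: 32.1
```

send_rows([
  {"tx": 0.014, "ty": -0.001, "tz": 0.021, "yaw": 0},
  {"tx": 0.023, "ty": -0.002, "tz": 0.035, "yaw": 0},
  {"tx": 0.023, "ty": -0.002, "tz": 0.035, "yaw": 0},
  {"tx": 0.023, "ty": -0.002, "tz": 0.035, "yaw": 0},
])

```text
t: 13.3
position: [0.6027, 0.1769, 0.0274]
tcp_rot: [[-0.829, -0.184, 0.528], [-0.121, 0.981, 0.152], [-0.546, 0.063, -0.836]]
ft_force: [1.4, -0.5, 0.1]
finger_gap: 0.0436
gripper_force: 32.1
```

send_rows([
  {"tx": 0.009, "ty": -0.001, "tz": 0.014, "yaw": 0},
  {"tx": 0.009, "ty": -0.001, "tz": 0.014, "yaw": 0},
  {"tx": 0.009, "ty": -0.001, "tz": 0.014, "yaw": 0},
])

```text
t: 13.6
position: [0.6028, 0.1769, 0.0255]
tcp_rot: [[-0.829, -0.184, 0.528], [-0.121, 0.981, 0.152], [-0.546, 0.062, -0.835]]
ft_force: [-0.1, -0.6, -0.4]
finger_gap: 0.0431
gripper_force: 32.1
```

Still no contact, so I'll lower a little more, then push forward in small steps.

send_rows([
  {"tx": 0.007, "ty": 0, "tz": 0.01, "yaw": 0},
  {"tx": 0.007, "ty": 0, "tz": 0.01, "yaw": 0},
  {"tx": 0.007, "ty": 0, "tz": 0.01, "yaw": 0},
])

```text
t: 13.9
position: [0.6029, 0.177, 0.0245]
tcp_rot: [[-0.828, -0.184, 0.529], [-0.121, 0.981, 0.152], [-0.547, 0.062, -0.835]]
ft_force: [-2.7, -1.1, 4.4]
finger_gap: 0.0435
gripper_force: 32.6
```

send_rows([
  {"tx": 0.006, "ty": 0, "tz": 0.008, "yaw": 0},
  {"tx": 0.006, "ty": 0, "tz": 0.008, "yaw": 0},
  {"tx": 0.006, "ty": 0, "tz": 0.008, "yaw": 0},
])

```text
t: 14.2
position: [0.6029, 0.1771, 0.0235]
tcp_rot: [[-0.828, -0.184, 0.529], [-0.121, 0.981, 0.152], [-0.547, 0.062, -0.835]]
ft_force: [-3.9, -1.0, 7.3]
finger_gap: 0.0431
gripper_force: 32.8
```

Run:
```python
from h import *
from workcell import capture
import cv2
s=env.get_state();print(s["t"],s["ft_force"],s["position"],s["finger_gap"])
def z(im,x,y,w,h,k): return cv2.resize(im[y:y+h,x:x+w,::-1],None,fx=k,fy=k,interpolation=cv2.INTER_CUBIC)
cv2.imwrite("pics/c7.png",np.hstack([z(capture("top"),365,130,66,90,6),z(capture("scene"),370,210,66,90,6)]))
```

```text
14.2 [-3.9217 -0.9638  7.3086] [0.6029 0.1771 0.0235] 0.043095610476842565
```

View pics/c7.png

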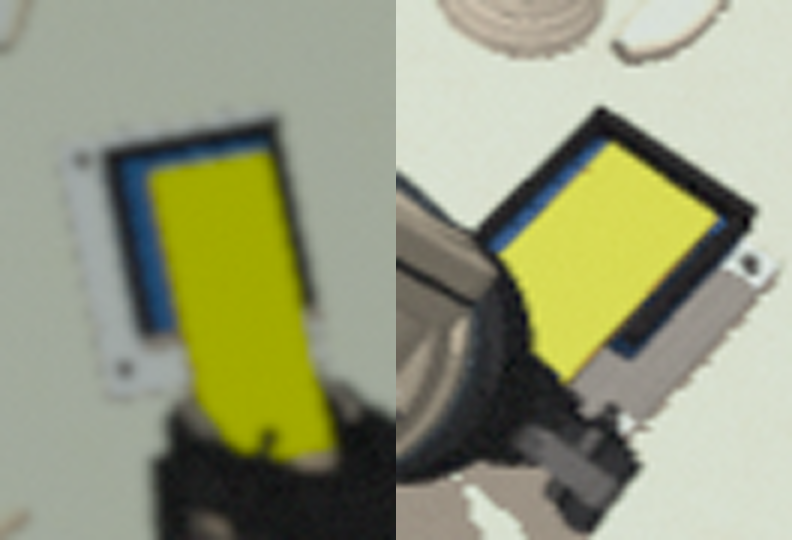

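The plate is resting on the deck between the rails, about 6 mm short of the stop and about 2.5 mm too far right. I'll lift slightly, shift left and push in.

send_rows([
  {"tx": -0.004, "ty": 0.01, "tz": -0.007, "yaw": 0},
  {"tx": -0.006, "ty": 0.021, "tz": -0.006, "yaw": 0},
  {"tx": -0.025, "ty": 0.02, "tz": 0.006, "yaw": 0},
  {"tx": -0.032, "ty": 0.02, "tz": 0.011, "yaw": 0},
  {"tx": -0.032, "ty": 0.02, "tz": 0.011, "yaw": 0},
])

```text
t: 14.8
position: [0.6063, 0.1802, 0.0241]
tcp_rot: [[-0.829, -0.185, 0.528], [-0.121, 0.981, 0.153], [-0.546, 0.063, -0.835]]
ft_force: [-0.0, 0.0, 2.3]
finger_gap: 0.0434
gripper_force: 32.3
```

send_rows([
  {"tx": -0.01, "ty": 0, "tz": 0.007, "yaw": 0},
  {"tx": -0.01, "ty": 0, "tz": 0.007, "yaw": 0},
  {"tx": -0.01, "ty": 0, "tz": 0.007, "yaw": 0},
])

```text
t: 15.1
position: [0.6077, 0.1804, 0.0241]
tcp_rot: [[-0.829, -0.184, 0.528], [-0.121, 0.981, 0.153], [-0.546, 0.062, -0.835]]
ft_force: [-1.3, 0.3, 3.4]
finger_gap: 0.0434
gripper_force: 32.4
```

send_rows([
  {"tx": -0.01, "ty": 0, "tz": 0.007, "yaw": 0},
  {"tx": -0.01, "ty": 0, "tz": 0.007, "yaw": 0},
  {"tx": -0.01, "ty": 0, "tz": 0.007, "yaw": 0},
])

```text
t: 15.4
position: [0.6091, 0.1806, 0.0241]
tcp_rot: [[-0.829, -0.184, 0.528], [-0.121, 0.981, 0.152], [-0.546, 0.062, -0.835]]
ft_force: [-2.2, -0.5, 3.4]
finger_gap: 0.0432
gripper_force: 32.5
```

send_rows([
  {"tx": -0.01, "ty": 0, "tz": 0.007, "yaw": 0},
  {"tx": -0.01, "ty": 0, "tz": 0.007, "yaw": 0},
  {"tx": -0.01, "ty": 0, "tz": 0.007, "yaw": 0},
])

```text
t: 15.7
position: [0.6092, 0.1807, 0.0236]
tcp_rot: [[-0.83, -0.184, 0.527], [-0.121, 0.981, 0.152], [-0.545, 0.062, -0.836]]
ft_force: [-11.1, -2.9, 9.9]
finger_gap: 0.0435
gripper_force: 33.4
```

send_rows([
  {"tx": -0.01, "ty": 0, "tz": 0.007, "yaw": 0},
  {"tx": -0.01, "ty": 0, "tz": 0.007, "yaw": 0},
  {"tx": -0.01, "ty": 0, "tz": 0.007, "yaw": 0},
])

```text
t: 16.0
position: [0.6094, 0.1808, 0.0232]
tcp_rot: [[-0.831, -0.184, 0.525], [-0.121, 0.981, 0.152], [-0.543, 0.062, -0.837]]
ft_force: [-19.2, -4.0, 16.9]
finger_gap: 0.0437
gripper_force: 34.4
```

send_rows([
  {"tx": 0.014, "ty": 0, "tz": -0.012, "yaw": 0},
  {"tx": 0.014, "ty": 0, "tz": -0.012, "yaw": 0},
  {"tx": 0.014, "ty": 0, "tz": -0.012, "yaw": 0},
])

```text
t: 16.3
position: [0.6093, 0.1807, 0.0237]
tcp_rot: [[-0.83, -0.184, 0.527], [-0.121, 0.981, 0.152], [-0.545, 0.063, -0.836]]
ft_force: [-3.8, -0.9, 2.7]
finger_gap: 0.0436
gripper_force: 32.5
```

send_rows([
  {"tx": 0, "ty": 0, "tz": 0, "yaw": 0},
  {"tx": 0, "ty": 0, "tz": 0, "yaw": 0},
  {"tx": 0, "ty": 0, "tz": 0, "yaw": 0},
  {"tx": 0, "ty": 0, "tz": 0, "yaw": 0},
  {"tx": 0, "ty": 0, "tz": 0, "yaw": 0},
  {"tx": 0, "ty": 0, "tz": 0, "yaw": 0},
  {"tx": 0, "ty": 0, "tz": 0, "yaw": 0},
  {"tx": 0, "ty": 0, "tz": 0, "yaw": 0},
], grip=-1)

```text
t: 17.1
position: [0.6097, 0.1807, 0.0242]
tcp_rot: [[-0.829, -0.184, 0.528], [-0.121, 0.981, 0.152], [-0.546, 0.062, -0.835]]
ft_force: [0.5, 0.3, -0.8]
finger_gap: 0.0854
gripper_force: 0.0
```

send_rows([
  {"tx": 0.05, "ty": 0, "tz": -0.15, "yaw": 0},
  {"tx": 0.1, "ty": 0, "tz": -0.4, "yaw": 0},
  {"tx": 0.15, "ty": 0, "tz": -0.7, "yaw": 0},
  {"tx": 0.2, "ty": 0, "tz": -1, "yaw": 0},
  {"tx": 0.2, "ty": 0, "tz": -1, "yaw": 0},
])

```text
t: 17.6
position: [0.5253, 0.1594, 0.1146]
tcp_rot: [[-0.827, -0.185, 0.532], [-0.121, 0.981, 0.153], [-0.55, 0.062, -0.833]]
ft_force: [1.0, 0.8, 0.6]
finger_gap: 0.0852
gripper_force: 0.0
```

Run:
```python
from h import *
from workcell import capture
import cv2
s=env.get_state();print(s["t"],s["ft_force"],s["position"],s["finger_gap"])
def z(im,x,y,w,h,k): return cv2.resize(im[y:y+h,x:x+w,::-1],None,fx=k,fy=k,interpolation=cv2.INTER_CUBIC)
cv2.imwrite("pics/c8.png",np.hstack([z(capture("top"),365,130,66,90,6),z(capture("scene"),370,210,66,90,6)]))
```

```text
17.6 [0.9863 0.794  0.6366] [0.5253 0.1594 0.1146] 0.0852140964403151
```

View pics/c8.png

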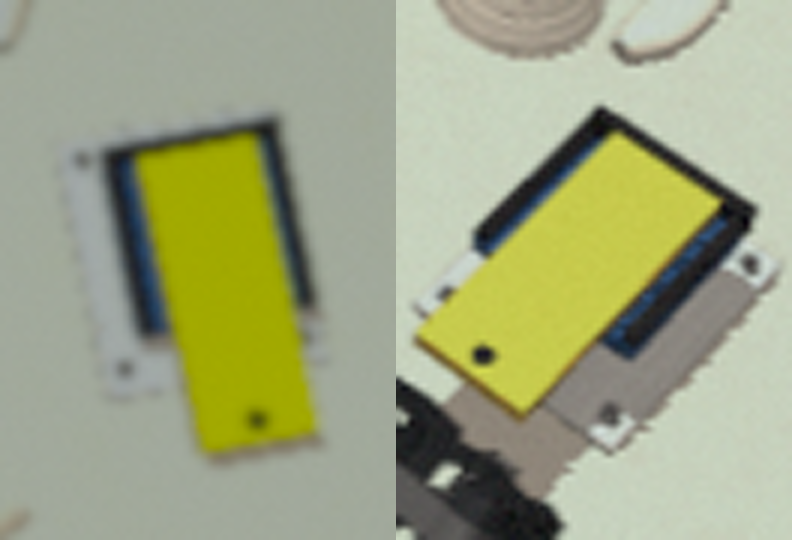

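The plate lies flat between the rails against the back stop, with blue deck showing on both sides, and the gripper is clear. Handing in.

```bash
python3 -c "
from workcell import env
print(env.hand_in())"
```

```text
the job is handed in; nothing more can be done
None
```

The job is handed in: the yellow plate lies flat on the stand against the back stop between the rails, the other three plates dropped and stayed in the magazine, and the arm touched none of the bystanders; it took about 18 s of the 54 s.

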